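# Load the T-bar into the bench press

## Robot

A 7-joint arm with a two-finger parallel gripper is mounted at the origin on the work surface. World frame = base frame: x ahead of the robot, y to its left, z up, the work surface at z = 0. Lengths are in mm, angles in degrees, forces in N, time in s.
With the tool pointing down it reaches from about 425 to 825 mm from the base axis. Payload 3.6 kg.
Tool frame: the origin (TCP) lies midway between the tips of the shut fingers; the grasp point (between the pads) lies 19 mm behind it (ctrl.grasp_offset is the distance from the TCP to the grasp point, in mm); z points along the fingers, y is the line along which they close (so a half turn about z gives the same grasp; the last joint's range is limited). The gripper opens to 93 mm and grips with 3 to 60 N. Pads are 15 mm wide; open, the fingers measure 128 mm over their backs; the gripper's body (75 mm by 188 mm) begins 65 mm behind the grasp point.
Start: joints at [-67.924, 35.231, -0.722, 81.555, 0.464, 63.22, -2.315], TCP at [260.133, 595.645, 218.64] pointing down, gripper open.
Joint ranges: [-178.69, 178.69], [-17.37, 117.87], [-77.05, 75.6], [15.02, 138.74], [-78.02, 258.01], [0.78, 113.62], [-162.83, 162.83]. Speed limits (degrees/s): [159.86, 159.86, 180, 180, 180, 180, 180].

## Interface

Orientations are given as [roll, pitch, yaw] about the fixed x, y, z axes, in that order (R = Rz(yaw) Ry(pitch) Rx(roll)).
In Python, from bench import ctrl gives the robot as it stands.
- The arm moves only by the tool arm_command, never from a script. Its argument "moves" is a list of rows, each an object with "hand": the finger opening in m, from 0 to 0.093; "dp": the shift along the tool's x, y, z in m, a list of three; "spin": the turn about the tool's z in rad. A call has exactly 8 rows; each row is the pose to reach, as a shift and turn from the pose commanded when the call began, along the tool's axes at that moment; what a row does not reach only later rows make up. A row lasts 1/8 s, in which the tool goes at most 62.5 mm and 10.7 degrees, less where a joint would pass 70% of its speed; a pose out of reach is approached as far as the arm can. A call with a gripper value outside its range is refused whole. The fingers move at their own pace and stop on an object; "grip_force" is the grip in N (left out, the last holds). Time passes only in rows, so rows that repeat a pose let the fingers close, or fill a call up. It gives the time, the measured TCP pose, the force, the opening and the grip force at its end, in the units of the state.
- ctrl.state(): the state, without advancing time (a new reading comes with each control period).
- ctrl.camera(name): name is "side" or "top"; returns the picture (420x560x3 uint8, red, green, blue); there is no depth.
- ctrl.camera_model(name): a dict with "vertical_fov" (degrees; the focal length in pixels is half the picture's height over the tangent of half this angle, whatever the lens; pixels are square), "cx", "cy" (the principal point, pixels), "k1" (the pictures are not rectified: a ray, as slopes to the right and down, at radius r is drawn at 1 + k1 r^2 times it, then the intrinsics apply), "eye" and "attitude" of the camera in the world. Camera axes: x right, y up, looking along -z (the intrinsics and any distortion apply to the point x, -y, -z); pixel columns grow to the right and rows downward; lengths in mm; the calibration is good to about 2 mm. A picture is of the moment at which its call begins. camera_model takes no time and is no camera call.
- ctrl.hand_in(): hands the job in; it is judged then, once.
The state is a dict: "clock": time; "joints": joint angles; "joint_vel": joint speeds; "tau": joint torques, N m; "tool_pos": TCP position; "orientation": TCP orientation; "ft_force": force on the tool from outside, world axes, zero at the start; "wrist_torque": the same for the moment, N m; "gripper_width": finger opening in mm; "grip_force": force on a finger pad.
Only numpy, scipy, OpenCV 4.12 (cv2) and the standard library are available. Lean on these libraries where they do the work, as an engineer would, in place of code of your own. Each camera call takes 0.05 s, during which the arm holds its last target. There are 200 camera calls.

## Task

Take the white T-shaped bar out of the rack and lay it in the small bench press, across both narrow steel rests and between their raised ears, with its wide head at the back, down between the rear rest and the press column, and the plain end of its stem sticking out at the front. Set it level, and leave everything else where it is.

Things in the scene. Friction and masses are not known exactly. Their poses are not given: they have to be found in the camera images.
- tbar: White plastic bar, T-shaped from above, 200 mm long, 20 mm thick all over, about 0.15 kg. Stem 170 long, 20 wide; head 60 wide (along y), 30 long (along x). Origin: underside, middle line, 100 mm from both ends; centre of mass 16 mm nearer the head. x points from the stem's plain end to the head, z up. Starts in a bay of the rack: stem under the roof, head out in front.
- tbar_head (a point): Centre of the T-bar's head, 85 mm from the bar's origin along its x, at half thickness.
- tbar_tip (a point): Centre of the end face of the T-bar's stem, 100 mm from the bar's origin against its x, at half thickness.
- press: Fixed grey C-frame bench press, open in front. Origin: on the bench below the midpoint of its two rests; x from open front to the column at the back, y across. Base plate 150 wide, 20 mm thick, x -90 to 170. Column front face at x = 100. Overhanging head above it all: x -30 back to the column, 120 wide, underside 170 above the bench.
- ram_end (a point): Middle of the end face of the press's 36 x 36 mm square ram, 130 mm above the bench, over the midpoint between the rests. Ram and overhang keep a gripper from above the rests and the space behind them; the bar can be held there only by the part sticking out in front.
- rests_mid (a point): Point midway between the two rests, level with their tops, 75 mm above the bench; axes as the press. The rests are upright steel blades 12 mm thick along x, 54 mm wide, centred 27.5 mm before and behind this point. At both ends of each top stands an ear 7 mm high; 44 mm between the ears.
- rack: Fixed dark steel rack, two bays open in front. Origin: on the bench below its middle; x from open front to back, y across. Board top 50 mm above the bench, x -50 to 120, 260 wide. Bays centred at y = -60 and +60, thin wall between, sides and back closed. Bars lie along x, from about x = -100 to 100, and must be pulled out at the front.
- roof_edge (a point): Middle of the front edge of the rack's roof, on its underside: 5 mm before the rack's origin, 125 mm above the bench. Small boxes on the roof reach 205 mm above the bench. Between rack and press the bench, 0.52 to 0.60 m ahead of the robot, is clear for setting the bar down.
- plainbar: White straight bar without head, 200 x 24 x 20 mm, in the other bay of the rack. Origin: centre of its underside; x along it. Leave it alone.
- wrench: Steel wrench 180 mm long lying on the bench beyond the middle. Origin: underside; x along it. Leave it alone.
- mallet: Hammer 220 mm long lying on the bench near the robot. Origin: underside; x along it, towards its head. Leave it alone.
- oil: White bottle, 60 mm diameter, 140 mm high, standing. Origin: centre of its underside. Leave it alone.
- jar: Steel jar, 64 mm diameter, 70 mm high, standing. Origin: centre of its underside. Leave it alone.
Mind the look-alikes: they are no part of the job. Several things have the shape of the tbar; the one meant has the colours described above.

How it is judged:
By the outcome, as a careful person would: the job done as asked, in the order asked, and still so for the second after the job is handed in, with the robot touching nothing.
It also fails if it takes over 61 s, if anything falls off the work surface, if the arm or the gripper's body presses on something with over 40 N, if the wrist force passes 120 N, or if a joint passes its speed limit or range.

## Working session

There is one attempt and no reset: what is moved stays moved. The work goes in short steps, Python scripts to look and compute and a tool call to move; the robot and the scene stay as the last step left them, time stands still between calls to the robot, and variables do not carry over. Pictures are saved under pics/ and viewed, at most 11 in all, crops included, and the job is handed in when it is done.

Besides the shell and the picture viewer there is one more tool, called by a JSON object that holds its "fn" and its "kwargs", one argument or row to a line. arm_command: Moves the arm, as the interface text tells. Its arguments: {"type":"object","properties":{"moves":{"type":"array","items":{"type":"object","properties":{"hand":{"type":"number"},"dp":{"type":"array","items":{"type":"number"}},"spin":{"type":"number"}}}},"grip_force":{"type":"number"}},"required":["moves"]}

```bash
mkdir -p pics
cat > h.py <<'E'
import numpy as np, cv2
from bench import ctrl
from scipy.spatial.transform import Rotation as R
def rot(a): return R.from_euler('xyz',a,degrees=True).as_matrix()
def cam(n):
    m=ctrl.camera_model(n); f=210/np.tan(np.radians(m['vertical_fov']/2))
    A=m['attitude']; A=np.array(A); A=A if A.shape==(3,3) else rot(A)
    return m,f,A,np.array(m['eye'])
def ray(n,px):
    m,f,A,e=cam(n); d=np.array([(px[0]-m['cx'])/f,(px[1]-m['cy'])/f]); u=d.copy()
    for _ in range(30): u=d/(1+m['k1']*(u@u))
    v=A@np.array([u[0],-u[1],-1]); return e,v/np.linalg.norm(v)
def onz(n,px,z):
    e,v=ray(n,px); return e+v*(z-e[2])/v[2]
def proj(n,p):
    m,f,A,e=cam(n); q=A.T@(np.array(p,float)-e); u=np.array([q[0],-q[1]])/-q[2]
    u=u*(1+m['k1']*(u@u)); return u*f+[m['cx'],m['cy']]
def tri(a,b):
    (e1,v1),(e2,v2)=ray('top',a),ray('side',b)
    M=np.array([v1,-v2]).T; t=np.linalg.lstsq(M,e2-e1,rcond=None)[0]
    p,q=e1+t[0]*v1,e2+t[1]*v2; return (p+q)/2,np.linalg.norm(p-q)
def snap(n,name):
    im=ctrl.camera(n); cv2.imwrite(f'pics/{name}.png',im[:,:,::-1]); return im
E
python3 - <<'E'
from h import *
for n in('top','side'):
    im=snap(n,n+'0'); print(ctrl.camera_model(n))
    cv2.imwrite(f'pics/{n}0b.png',cv2.resize(im[:,:,::-1],(800,600),interpolation=cv2.INTER_CUBIC))
print(ctrl.state())
E
```

```text
{'vertical_fov': 49.44853018607121, 'cx': 281.3441283535826, 'cy': 203.23728126982033, 'k1': -0.14197392526694103, 'eye': array([ 278.96244915,  109.05827667, 1331.91178572]), 'attitude': array([ 11.67360483,  -0.15366764, -93.90037224])}
{'vertical_fov': 48.65414217298014, 'cx': 279.5251445581557, 'cy': 209.657758829988, 'k1': 0.054688525337896594, 'eye': array([ 197.02632766, -634.96988111,  983.15300574]), 'attitude': array([ 42.05128146,   0.16874785, -25.26334719])}
{'clock': 0.1, 'joints': array([-67.92473715,  35.28376058,  -0.72350897,  81.63248174,
         0.46447936,  63.22016237,  -2.31635831]), 'joint_vel': array([ 0.02325535, -0.10362999, -0.07068625, -0.20014372,  0.05940233,
       -0.0157181 ,  0.07771201]), 'tau': array([ 8.77530529e-04, -4.60039866e+01,  2.09853267e-01, -1.66243279e+01,
       -6.11415063e-02,  1.69233122e-02,  9.77067634e-05]), 'tool_pos': array([259.85674546, 595.00806863, 217.59443593]), 'orientation': array([-1.79866481e+02,  1.65914966e-03,  1.56409244e+02]), 'ft_force': array([ 0.25329298, -0.45958945, -0.06826889]), 'wrist_torque': array([ 8.57580248e-05, -3.87506140e-02,  3.12245971e-02]), 'grip_force': 0.0, 'gripper_width': 92.95581804913654}
```

View pics/top0b.png

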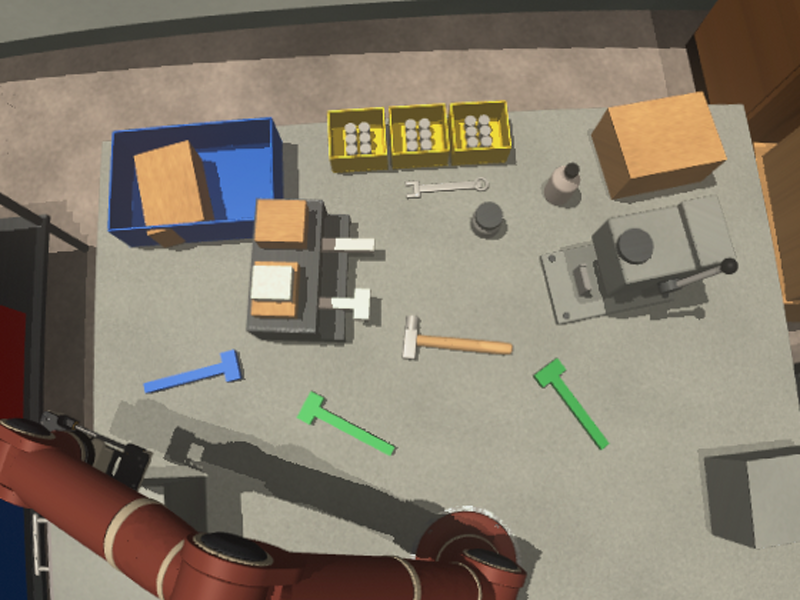

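View pics/side0b.png

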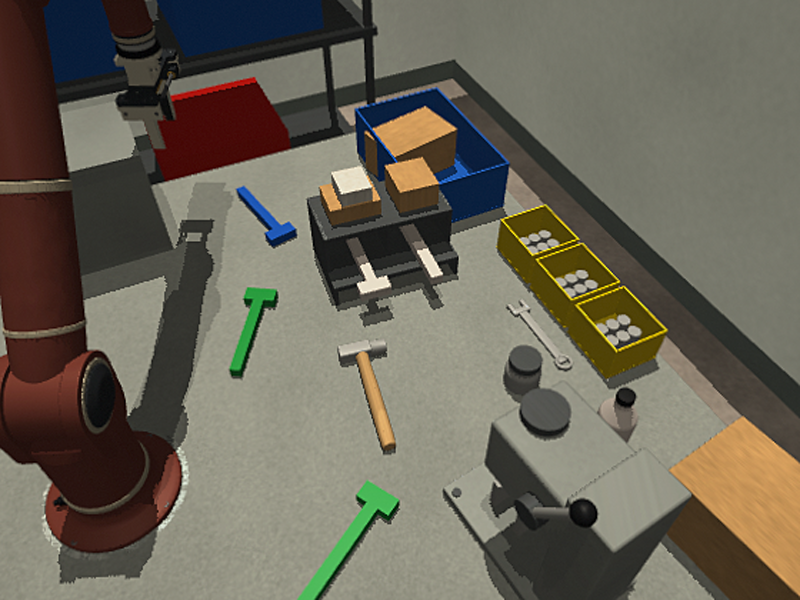

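The top view shows the rack at left, open to the right. The T-bar head is at (361,304) in the 800x600 picture, with the plain bar above it. The press is at right with its front edge at (543,257)-(560,322), column away, and one rest visible near (583,282). In the side view the head is at (373,285) and the press at (560,500).

Run:
```python
from h import *
t=cv2.imread('pics/top0.png');s=cv2.imread('pics/side0.png')
def c(im,x,y,w,h): return cv2.resize(im[y:y+h,x:x+w],(400,300),interpolation=cv2.INTER_CUBIC)
cv2.imwrite('pics/c1.png',np.vstack([np.hstack([c(t,210,155,80,60),c(t,372,165,80,60)]),np.hstack([c(s,215,155,80,60),c(s,305,320,100,75)])]))
# white blobs
for n,im in(('top',t),('side',s)):
    m=((im.min(2)>165)&(im.max(2)-im.min(2).astype(int)<40)).astype('uint8')
    k,l,st,ce=cv2.connectedComponentsWithStats(m)
    for i in range(1,k):
        if st[i,4]>60:
            cs=cv2.findContours((l==i).astype('uint8'),0,1)[0][0]
            print(n,st[i],ce[i].round(1),cv2.approxPolyDP(cs,1.6,True)[:,0].tolist() if st[i,4]<1000 else '')
```

```text
top [284 127  48  11 211] [306.  130.6] [[284, 128], [290, 129], [290, 135], [285, 137], [292, 137], [293, 133], [327, 131], [331, 128], [296, 129], [293, 133], [291, 127]]
top [234 167  28   8 218] [247.9 170.5] [[234, 173], [261, 174], [261, 167], [235, 167]]
top [176 186  28  24 614] [189.4 197.2] [[177, 186], [176, 208], [202, 208], [203, 187]]
top [232 201  27  22 337] [248.5 211.7] [[232, 209], [233, 215], [247, 215], [248, 222], [257, 222], [257, 201], [249, 201], [247, 209]]
top [282 220  10  31 185] [286.7 237.5] [[288, 220], [284, 231], [282, 249], [289, 250], [291, 231], [288, 230]]
side [232 116  28  20 348] [245.5 125.3] [[252, 116], [232, 120], [239, 135], [259, 130]]
side [292 174  18  20 148] [300.4 183.7] [[292, 176], [302, 193], [309, 191], [299, 174]]
side [250 184  23  21 234] [259.9 196. ] [[258, 184], [252, 186], [257, 196], [250, 198], [253, 204], [272, 199], [270, 193], [262, 194]]
side [356 213  34  37  77] [372.  228.5] [[356, 213], [359, 218], [363, 218], [389, 249], [366, 219], [363, 218], [365, 217], [360, 217]]
side [237 238  33  11 139] [249.4 242.8] [[269, 240], [258, 241], [255, 238], [254, 240], [237, 243], [239, 248], [256, 244], [259, 240]]
```

View pics/c1.png

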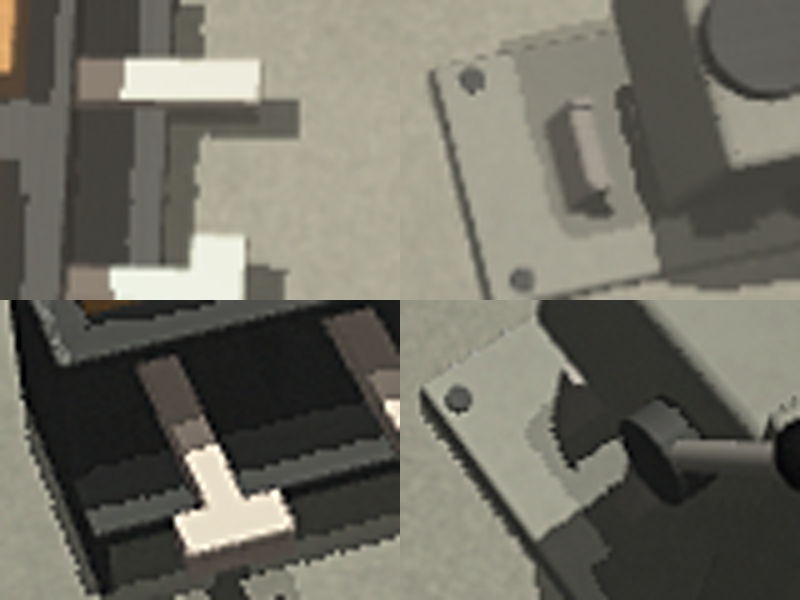

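The crop shows the T-bar head cleanly in both views. It also shows the press plate corner at top px (378.4,179.4) and side px (310.5,343), two plate holes, and the front rest's light top at top px (409.6,195.4).

Run:
```python
from h import *
np.set_printoptions(precision=1,suppress=True)
print('head',tri((253,211.5),(261.2,198.6)))
C=[onz('top',p,70) for p in((249,200.7),(257.5,200.7),(257.5,222.3),(248.3,222.3))]; print('headcorn',np.array(C))
print('stem ctr',onz('top',(235,212),70),'side head',onz('side',(261.2,198.6),70))
print('plain',tri((261.5,170.7),(305.7,192.2)))
print('plate corner',tri((378.4,179.4),(310.5,343)),'hole',tri((386.4,180.6),(319.5,344.5)))
a,b=onz('top',(378.4,179.4),20),onz('top',(390,224.6),20);print(a,b,np.linalg.norm(a-b))
h1,h2=onz('top',(386.4,180.6),20),onz('top',(396.2,220.8),20);print(h1,h2)
for d in(a-b,h1-h2): print('angle of y-axis?',np.degrees(np.arctan2(d[1],d[0])))
print('rest',onz('top',(409.6,195.4),75))
x=h2-h1; yax=(a-b)/np.linalg.norm(a-b) # world +x-ish
xax=np.array([yax[1],-yax[0],0]); mid=(a+b)/2
print('xax',xax,'origin from plate',mid+90*xax,'from rest',onz('top',(409.6,195.4),75)+27.5*xax)
o=mid+90*xax
for xx in(-33.5,-21.5):
  for yy in(-27,27):
    p=o+xax*xx-0+yax*yy; p[2]=75; print('restcorner px top',proj('top',p),'side',proj('side',p))
for nm,z,px in(('jar',70,(342,151)),('malletL',30,(287,228)),('malletH',15,(350,243)),('boxR',205,(190,197))): print(nm,onz('top',px,z))
```

```text
head (array([519.7, 169.4,  69.3]), np.float64(1.8513637277902915))
headcorn [[552.3 178.8  70. ]
 [550.7 154.8  70. ]
 [488.9 158.3  70. ]
 [490.7 184.1  70. ]]
stem ctr [522.5 220.   70. ] side head [518.5 168.8  70. ]
plain (array([637.9, 138.2,  70.4]), np.float64(0.43614970243732826))
plate corner (array([ 542.3, -212.2,  -26.8]), np.float64(138.87433043970606)) hole (array([ 544.7, -232.3,  -13.3]), np.float64(117.65240975516129))
[ 602.2 -207.6   20. ] [ 463.7 -226.8   20. ] 139.81280232182476
[ 597.  -231.4   20. ] [ 473.7 -246.6   20. ]
angle of y-axis? 7.9023789201231205
angle of y-axis? 7.031486030396553
rest [ 535.9 -279.4   75. ]
xax [ 0.1 -1.   0. ] origin from plate [ 545.3 -306.3   20. ] from rest [ 539.7 -306.7   75. ]
restcorner px top [409.7 202.9] side [344.5 336.7]
restcorner px top [404.8 184.9] side [364.3 323.9]
restcorner px top [413.6 202.1] side [348.1 341.2]
restcorner px top [408.8 184.1] side [367.9 328.2]
jar [681.7 -98.6  70. ]
malletL [473.2  76.   30. ]
malletH [ 418.8 -104.3   15. ]
boxR [542.9 320.9 205. ]
```

Run:
```python
from h import *
np.set_printoptions(precision=1,suppress=True)
t=cv2.imread('pics/top0.png');s=cv2.imread('pics/side0.png')
def c(im,x,y,w,h): return cv2.resize(im[y:y+h,x:x+w],None,fx=8,fy=8,interpolation=cv2.INTER_CUBIC)
cv2.imwrite('pics/c2.png',np.hstack([c(t,372,170,50,70),c(s,305,325,50,70)]))
print(tri((396.2,220.8),(319.5,344.5)))
```

```text
(array([ 474.2, -247.1,   18.5]), np.float64(0.5662223968679883))
```

View pics/c2.png

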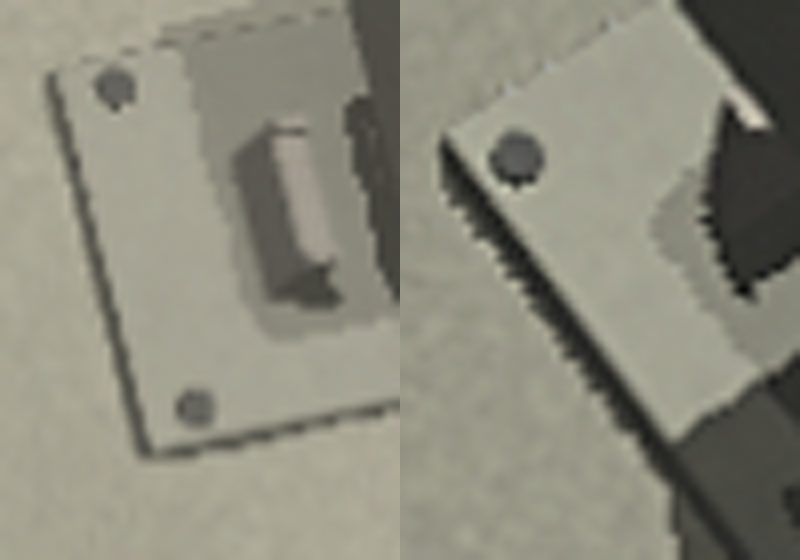

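The crop shows plate top corners at raw (379.1,178.75) and (390.75,225.9), holes at (386.4,180.75) and (396.5,220.9), and the front rest's light top centred near (410.1,194).

```bash
cat >> h.py <<'E'
np.set_printoptions(precision=1,suppress=True)
E
python3 - <<'E'
from h import *
a,b=onz('top',(379.1,178.75),20),onz('top',(390.75,225.9),20);print(a,b,np.linalg.norm(a-b))
h1,h2=onz('top',(386.4,180.75),20),onz('top',(396.5,220.9),20)
print(tri((390.75,225.9),(305+43/8,325+140/8)))
for d in(a-b,h1-h2): print(np.degrees(np.arctan2(d[1],d[0])),np.linalg.norm(d))
r1,r2=onz('top',(408.4,185),75),onz('top',(411.75,202.8),75);d=r1-r2
print('rest',r1,r2,np.degrees(np.arctan2(d[1],d[0])),np.linalg.norm(d))
for th in(7.5,8.5):
  t=np.radians(th);y=np.array([np.cos(t),np.sin(t),0]);x=np.array([np.sin(t),-np.cos(t),0])
  print('o plate',(a+b)/2+90*x,'o holes?',(h1+h2)/2+70*x,'o rest',(r1+r2)/2+27.5*x)
R0=rot(ctrl.state()['orientation']);print(R0)
g=np.array([520.5,169.5,0]);print('head yaw of tool y; tool shift:',R0.T@(np.array([520.5,169.5,150])-ctrl.state()['tool_pos']))
E
```

```text
[ 604.1 -209.9   20. ] [ 459.7 -228.6   20. ] 145.54906258243636
(array([ 460.9, -231.1,   10.3]), np.float64(0.4042382717400223))
7.369029702128402 145.54906258243636
7.457355613142404 124.25295050516335
rest [ 566.6 -279.8   75. ] [ 514. -283.   75.] 3.427009373406037 52.65975137636109
o plate [ 543.7 -308.5   20. ] o holes? [ 544.  -308.8   20. ] o rest [ 543.9 -308.7   75. ]
o plate [ 545.2 -308.3   20. ] o holes? [ 545.3 -308.7   20. ] o rest [ 544.4 -308.6   75. ]
[[-0.9  0.4 -0. ]
 [ 0.4  0.9 -0. ]
 [-0.  -0.  -1. ]]
head yaw of tool y; tool shift: [-409.1 -285.5   68.3]
```

{"fn": "arm_command", "kwargs": {
  "moves": [
    {"hand": 0.093, "dp": [0, 0, -0.06], "spin": 0},
    {"hand": 0.093, "dp": [-0.055, -0.04, -0.09], "spin": 0.18},
    {"hand": 0.093, "dp": [-0.105, -0.074, -0.09], "spin": 0.36},
    {"hand": 0.093, "dp": [-0.155, -0.109, -0.09], "spin": 0.54},
    {"hand": 0.093, "dp": [-0.206, -0.144, -0.09], "spin": 0.72},
    {"hand": 0.093, "dp": [-0.257, -0.18, -0.09], "spin": 0.9},
    {"hand": 0.093, "dp": [-0.308, -0.215, -0.09], "spin": 1.08},
    {"hand": 0.093, "dp": [-0.358, -0.25, -0.09], "spin": 1.211}
  ]
}}

```text
clock: 1.1
tool_pos: [486.2, 225.5, 308.4]
orientation: [-180.0, 0.0, 86.8]
ft_force: [1.1, -0.0, -0.3]
gripper_width: 93.0
grip_force: 0.0
```

{"fn": "arm_command", "kwargs": {
  "moves": [
    {"hand": 0.093, "dp": [0.01, -0.062, 0], "spin": 0},
    {"hand": 0.093, "dp": [0.01, -0.062, 0.02], "spin": 0},
    {"hand": 0.093, "dp": [0.01, -0.062, 0.04], "spin": 0},
    {"hand": 0.093, "dp": [0.01, -0.062, 0.07], "spin": 0},
    {"hand": 0.093, "dp": [0.01, -0.062, 0.1], "spin": 0},
    {"hand": 0.093, "dp": [0.01, -0.062, 0.12], "spin": 0},
    {"hand": 0.093, "dp": [0.01, -0.062, 0.12], "spin": 0},
    {"hand": 0.093, "dp": [0.01, -0.062, 0.12], "spin": 0}
  ]
}}

```text
clock: 2.1
tool_pos: [424.8, 240.6, 189.2]
orientation: [180.0, -0.0, 87.0]
ft_force: [0.2, 0.1, -0.2]
gripper_width: 92.8
grip_force: 0.0
```

{"fn": "arm_command", "kwargs": {
  "moves": [
    {"hand": 0.093, "dp": [-0.04, 0.03, -0.02], "spin": 0},
    {"hand": 0.093, "dp": [-0.066, 0.07, -0.02], "spin": 0},
    {"hand": 0.093, "dp": [-0.066, 0.099, 0], "spin": 0},
    {"hand": 0.093, "dp": [-0.066, 0.099, 0.02], "spin": 0},
    {"hand": 0.093, "dp": [-0.066, 0.099, 0.04], "spin": 0},
    {"hand": 0.093, "dp": [-0.066, 0.099, 0.06], "spin": 0},
    {"hand": 0.093, "dp": [-0.066, 0.099, 0.07], "spin": 0},
    {"hand": 0.093, "dp": [-0.066, 0.099, 0.07], "spin": 0}
  ]
}}

```text
clock: 3.1
tool_pos: [519.9, 169.5, 118.8]
orientation: [-180.0, -0.0, 87.0]
ft_force: [-0.7, -0.4, -0.6]
gripper_width: 92.7
grip_force: 0.0
```

Run:
```python
from h import *
im=snap('top','top1');im2=snap('side','side1');print(ctrl.state()['tool_pos'])
c=lambda a,x,y:cv2.resize(a[y:y+110,x:x+73],(400,600),interpolation=cv2.INTER_CUBIC)
cv2.imwrite('pics/c3.png',np.hstack([c(im,215,150),c(im2,225,120)])[:,:,::-1])
```

```text
[520.5 169.6 119.6]
```

View pics/c3.png

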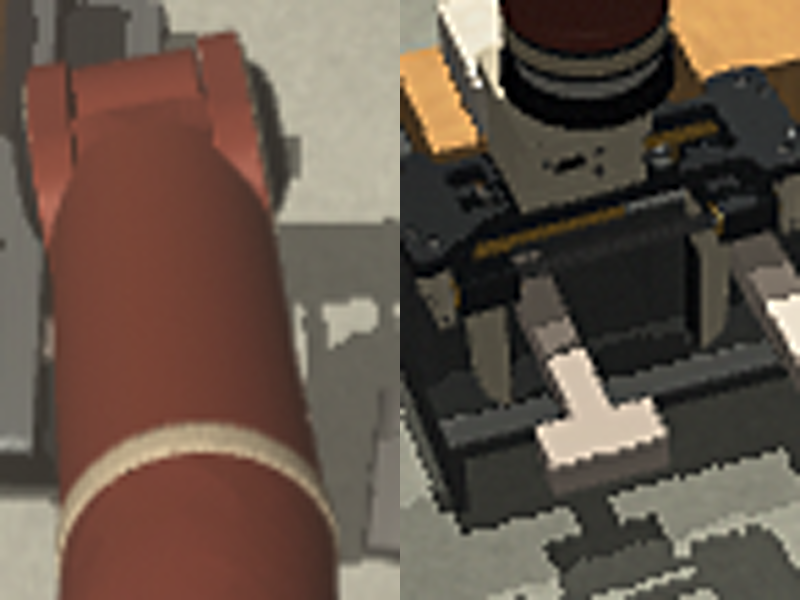

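The side crop shows open fingers straddling the head, still about 75 mm above it. Descend and grip.

{"fn": "arm_command", "kwargs": {
  "moves": [
    {"hand": 0.093, "dp": [0, 0, 0.02]},
    {"hand": 0.093, "dp": [0, 0, 0.04]},
    {"hand": 0.093, "dp": [0, 0, 0.06]},
    {"hand": 0.093, "dp": [0, 0, 0.07]},
    {"hand": 0.093, "dp": [0, 0, 0.076]},
    {"hand": 0.093, "dp": [0, 0, 0.076]},
    {"hand": 0.093, "dp": [0, 0, 0.076]},
    {"hand": 0.093, "dp": [0, 0, 0.076]}
  ]
}}

```text
validation failed for argument at $.mo...
```

{"fn": "arm_command", "kwargs": {
  "grip_force": 40,
  "moves": [
    {"hand": 0.07, "dp": [0, 0, 0]},
    {"hand": 0.065, "dp": [0, 0, 0]},
    {"hand": 0.04, "dp": [0, 0, 0]},
    {"hand": 0.04, "dp": [0, 0, 0]},
    {"hand": 0.04, "dp": [0, 0, 0]},
    {"hand": 0.04, "dp": [0, 0, 0]},
    {"hand": 0.04, "dp": [0, 0, 0]},
    {"hand": 0.04, "dp": [0, 0, 0]}
  ]
}}

```text
validation failed for argument at $.mo...
```

Spin is required, so I'll resend with it.

{"fn": "arm_command", "kwargs": {
  "moves": [
    {"hand": 0.093, "dp": [0, 0, 0.02], "spin": 0},
    {"hand": 0.093, "dp": [0, 0, 0.04], "spin": 0},
    {"hand": 0.093, "dp": [0, 0, 0.06], "spin": 0},
    {"hand": 0.093, "dp": [0, 0, 0.07], "spin": 0},
    {"hand": 0.093, "dp": [0, 0, 0.076], "spin": 0},
    {"hand": 0.093, "dp": [0, 0, 0.076], "spin": 0},
    {"hand": 0.093, "dp": [0, 0, 0.076], "spin": 0},
    {"hand": 0.093, "dp": [0, 0, 0.076], "spin": 0}
  ]
}}

```text
clock: 4.2
tool_pos: [520.1, 169.5, 43.2]
orientation: [179.9, -0.0, 87.0]
ft_force: [-0.6, -0.6, -0.2]
gripper_width: 92.9
grip_force: 0.0
```

{"fn": "arm_command", "kwargs": {
  "grip_force": 40,
  "moves": [
    {"hand": 0.07, "dp": [0, 0, 0], "spin": 0},
    {"hand": 0.065, "dp": [0, 0, 0], "spin": 0},
    {"hand": 0.055, "dp": [0, 0, 0], "spin": 0},
    {"hand": 0.04, "dp": [0, 0, 0], "spin": 0},
    {"hand": 0.04, "dp": [0, 0, 0], "spin": 0},
    {"hand": 0.04, "dp": [0, 0, 0], "spin": 0},
    {"hand": 0.04, "dp": [0, 0, 0], "spin": 0},
    {"hand": 0.04, "dp": [0, 0, 0], "spin": 0}
  ]
}}

```text
clock: 5.2
tool_pos: [519.7, 169.3, 42.6]
orientation: [-180.0, 0.0, 87.0]
ft_force: [-1.1, -0.8, 0.0]
gripper_width: 59.7
grip_force: 39.7
```

{"fn": "arm_command", "kwargs": {
  "moves": [
    {"hand": 0.04, "dp": [0, 0, -0.003], "spin": 0},
    {"hand": 0.04, "dp": [-0.02, 0, -0.004], "spin": 0},
    {"hand": 0.04, "dp": [-0.05, 0, -0.004], "spin": 0},
    {"hand": 0.04, "dp": [-0.08, 0, -0.004], "spin": 0},
    {"hand": 0.04, "dp": [-0.11, 0, -0.004], "spin": 0},
    {"hand": 0.04, "dp": [-0.14, 0, -0.004], "spin": 0},
    {"hand": 0.04, "dp": [-0.17, 0, -0.004], "spin": 0},
    {"hand": 0.04, "dp": [-0.19, 0, -0.004], "spin": 0}
  ]
}}

```text
clock: 6.2
tool_pos: [509.0, -24.3, 46.8]
orientation: [-180.0, 0.1, 86.8]
ft_force: [-0.0, 0.7, -1.6]
gripper_width: 59.9
grip_force: 39.8
```

Run:
```python
from h import *
im2=snap('side','side2');print(ctrl.state()['tool_pos'],ctrl.state()['gripper_width'])
cv2.imwrite('pics/c4.png',cv2.resize(im2[120:300,190:430],(800,600),interpolation=cv2.INTER_CUBIC)[:,:,::-1])
```

```text
[508.8 -27.7  46.9] 59.84022232207943
```

View pics/c4.png

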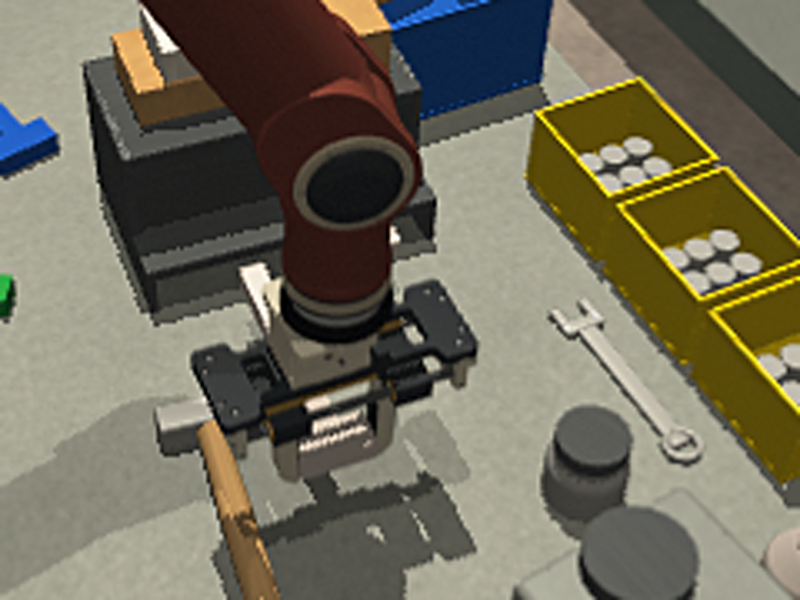

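The bar hangs level in the gripper by its head, clear of the rack; the mallet handle is just to the left. Move +x, turn and lower.

{"fn": "arm_command", "kwargs": {
  "moves": [
    {"hand": 0.04, "dp": [-0.005, 0.025, -0.003], "spin": -0.06},
    {"hand": 0.04, "dp": [-0.01, 0.045, -0.003], "spin": -0.13},
    {"hand": 0.04, "dp": [-0.015, 0.054, 0], "spin": -0.183},
    {"hand": 0.04, "dp": [-0.015, 0.054, 0.015], "spin": -0.183},
    {"hand": 0.04, "dp": [-0.015, 0.054, 0.028], "spin": -0.183},
    {"hand": 0.04, "dp": [-0.015, 0.054, 0.038], "spin": -0.183},
    {"hand": 0.04, "dp": [-0.015, 0.054, 0.043], "spin": -0.183},
    {"hand": 0.04, "dp": [-0.015, 0.054, 0.0445], "spin": -0.183}
  ]
}}

```text
clock: 7.25
tool_pos: [562.8, -38.0, 1.8]
orientation: [-180.0, -0.0, 97.5]
ft_force: [0.5, -0.5, -2.1]
gripper_width: 60.1
grip_force: 39.8
```

{"fn": "arm_command", "kwargs": {
  "moves": [
    {"hand": 0.04, "dp": [0, 0, 0], "spin": 0},
    {"hand": 0.061, "dp": [0, 0, 0], "spin": 0},
    {"hand": 0.068, "dp": [0, 0, 0], "spin": 0},
    {"hand": 0.075, "dp": [0, 0, 0], "spin": 0},
    {"hand": 0.075, "dp": [0, 0, 0], "spin": 0},
    {"hand": 0.075, "dp": [0, 0, -0.03], "spin": 0},
    {"hand": 0.075, "dp": [0, 0, -0.07], "spin": 0},
    {"hand": 0.075, "dp": [0, 0, -0.1], "spin": 0}
  ]
}}

```text
clock: 8.25
tool_pos: [563.4, -38.2, 103.7]
orientation: [179.9, 0.0, 97.5]
ft_force: [0.1, -0.2, -1.2]
gripper_width: 75.0
grip_force: 0.0
```

Run:
```python
from h import *
im=snap('top','top3');im2=snap('side','side3')
print('cap',tri((443.8,171.5),(381.5,287)))
c=lambda a,x,y:cv2.resize(a[y:y+110,x:x+73],(400,600),interpolation=cv2.INTER_CUBIC)
cv2.imwrite('pics/c5.png',np.hstack([c(im,255,160),c(im2,255,170)])[:,:,::-1])
```

```text
cap (array([ 546.4, -307. ,  286.5]), np.float64(0.5739433460169305))
```

View pics/c5.png

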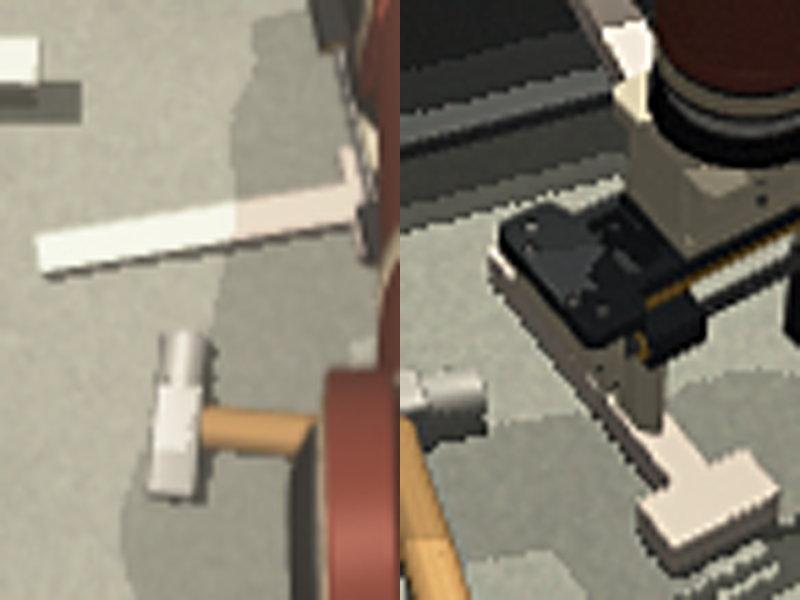

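The bar lies flat on the bench. In the top view its tip is at raw (262.5,206.2) and the stem's far point at (316,197); the head is flat in the side view.

Run:
```python
from h import *
im=cv2.imread('pics/top3.png').astype(int)
m=((im.min(2)>170)).astype('uint8'); m[:,:258]=0;m[:196]=0;m[214:]=0;m[:,318:]=0
xs=[];
for c in range(264,316,2):
    r=np.nonzero(m[:,c])[0]
    if 5<len(r)<10: xs.append(onz('top',(c,r.mean()),20))
xs=np.array(xs);p=np.polyfit(xs[:,1],xs[:,0],1);print('n',len(xs),'slope deg',np.degrees(np.arctan(p[0])))
cols=np.nonzero(m.sum(0)>=4)[0];t=onz('top',(cols[0]-.5,206.2),20);print('tip',t,'manual',onz('top',(262.5,206.2),20))
a=-np.arctan(p[0]);d=np.array([np.sin(a),-np.cos(a)]);print('dir',d)
tip=np.array([np.polyval(p,t[1]),t[1]])
g=tip+25*d;s=ctrl.state();Rt=rot(s['orientation']);print('tip',tip,'g',g,'headpred',tip+185*d,'tool d',Rt.T@(np.r_[g,2]-s['tool_pos']),s['tool_pos'],s['orientation'])
```

```text
n 24 slope deg -5.048574843871315
tip [544.4 148.7  20. ] manual [544.  142.9  20. ]
dir [ 0.1 -1. ]
tip [546.4 148.7] g [548.6 123.8] headpred [562.6 -35.6] tool d [163.3   3.6 103.3] [565.5 -38.5 105.5] [179.6   0.1  97.5]
```

{"fn": "arm_command", "kwargs": {
  "moves": [
    {"hand": 0.06, "dp": [0.03, 0.003, 0], "spin": 0.02},
    {"hand": 0.05, "dp": [0.08, 0.003, 0], "spin": 0.038},
    {"hand": 0.05, "dp": [0.13, 0.003, 0], "spin": 0.038},
    {"hand": 0.05, "dp": [0.162, 0.003, 0.01], "spin": 0.038},
    {"hand": 0.05, "dp": [0.162, 0.003, 0.04], "spin": 0.038},
    {"hand": 0.05, "dp": [0.162, 0.003, 0.06], "spin": 0.038},
    {"hand": 0.05, "dp": [0.162, 0.003, 0.06], "spin": 0.038},
    {"hand": 0.05, "dp": [0.162, 0.003, 0.06], "spin": 0.038}
  ]
}}

```text
clock: 9.35
tool_pos: [545.0, 122.6, 42.2]
orientation: [180.0, 0.0, 95.3]
ft_force: [-0.3, 0.0, 0.7]
gripper_width: 49.8
grip_force: 0.0
```

Run:
```python
from h import *
im=snap('top','top4');im2=snap('side','side4');s=ctrl.state();print(s['tool_pos'],s['orientation'])
c=lambda a,x,y:cv2.resize(a[y:y+110,x:x+73],(400,600),interpolation=cv2.INTER_CUBIC)
cv2.imwrite('pics/c6.png',np.hstack([c(im,255,160),c(im2,240,150)])[:,:,::-1])
```

```text
[545.5 122.8  42.9] [179.9  -0.   95.3]
```

View pics/c6.png

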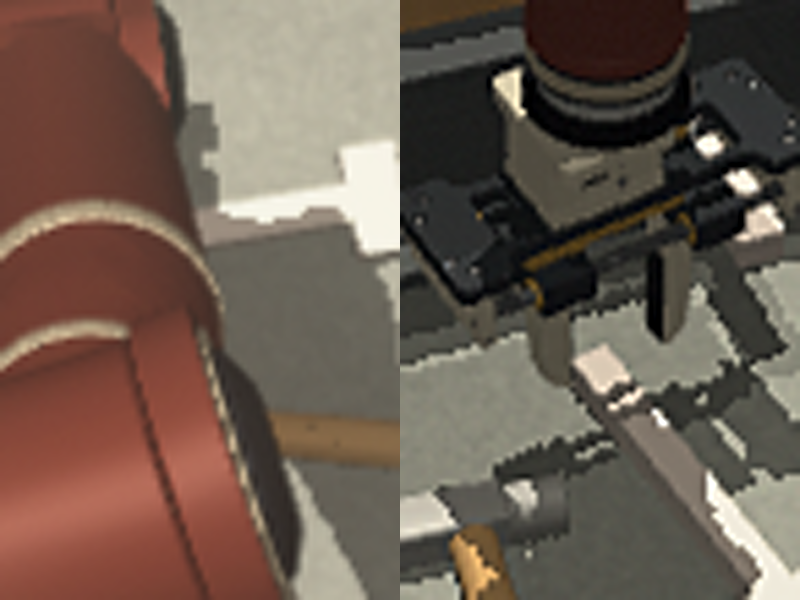

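The side crop shows the fingers straddling the stem end, with the tip's top edge centred at raw side px (275.1,215.1). The top crop shows the head at right.

Run:
```python
from h import *
print(onz('side',(275.1,215.1),20))
im=cv2.imread('pics/top4.png').astype(int)
# head corners by eye: left edge/upper-left etc
for p in((340,150),(357,252),(205,225)): print(p,onz('top',(255+p[0]/5.48,160+p[1]/5.45),20))
```

```text
[545.6 138.9  20. ]
(340, 150) [589.4 -21.6  20. ]
(357, 252) [532.5 -26.   20. ]
(205, 225) [552.8  54.3  20. ]
```

{"fn": "arm_command", "kwargs": {
  "grip_force": 60,
  "moves": [
    {"hand": 0.05, "dp": [0, 0.001, 0.015], "spin": 0},
    {"hand": 0.05, "dp": [0, 0.001, 0.03], "spin": 0},
    {"hand": 0.05, "dp": [0, 0.001, 0.04], "spin": 0},
    {"hand": 0.05, "dp": [0, 0.001, 0.04], "spin": 0},
    {"hand": 0.035, "dp": [0, 0.001, 0.04], "spin": 0},
    {"hand": 0.025, "dp": [0, 0.001, 0.04], "spin": 0},
    {"hand": 0.01, "dp": [0, 0.001, 0.04], "spin": 0},
    {"hand": 0.01, "dp": [0, 0.001, 0.04], "spin": 0}
  ]
}}

```text
clock: 10.45
tool_pos: [546.0, 123.0, 2.2]
orientation: [180.0, -0.0, 95.3]
ft_force: [0.6, -0.4, -0.6]
gripper_width: 19.4
grip_force: 59.9
```

{"fn": "arm_command", "kwargs": {
  "moves": [
    {"hand": 0.01, "dp": [0, 0, 0], "spin": 0},
    {"hand": 0.01, "dp": [0, 0, 0], "spin": 0},
    {"hand": 0.01, "dp": [0, 0, 0], "spin": 0},
    {"hand": 0.01, "dp": [0, 0, 0], "spin": 0},
    {"hand": 0.01, "dp": [0, 0, -0.01], "spin": 0},
    {"hand": 0.01, "dp": [0, 0, -0.02], "spin": 0},
    {"hand": 0.01, "dp": [0, 0, -0.04], "spin": 0},
    {"hand": 0.01, "dp": [0, 0, -0.06], "spin": 0}
  ]
}}

```text
clock: 11.45
tool_pos: [545.6, 122.9, 63.2]
orientation: [-180.0, -0.0, 95.3]
ft_force: [0.3, -0.5, -2.3]
gripper_width: 19.7
grip_force: 59.9
```

{"fn": "arm_command", "kwargs": {
  "moves": [
    {"hand": 0.01, "dp": [0, 0, -0.015], "spin": 0},
    {"hand": 0.01, "dp": [-0.025, -0.01, -0.03], "spin": -0.01},
    {"hand": 0.01, "dp": [-0.06, -0.02, -0.036], "spin": -0.02},
    {"hand": 0.01, "dp": [-0.1, -0.03, -0.036], "spin": -0.038},
    {"hand": 0.01, "dp": [-0.14, -0.045, -0.036], "spin": -0.038},
    {"hand": 0.01, "dp": [-0.165, -0.05, -0.036], "spin": -0.038},
    {"hand": 0.01, "dp": [-0.172, -0.05, -0.036], "spin": -0.038},
    {"hand": 0.01, "dp": [-0.172, -0.05, -0.036], "spin": -0.038}
  ]
}}

```text
clock: 12.45
tool_pos: [512.4, -52.4, 98.3]
orientation: [180.0, -0.0, 97.5]
ft_force: [-0.5, 0.6, -2.1]
gripper_width: 19.3
grip_force: 59.9
```

Run:
```python
from h import *
im=snap('top','top5');im2=snap('side','side5');s=ctrl.state();print(s['tool_pos'],s['orientation'],s['gripper_width'])
c=lambda a,x,y:cv2.resize(a[y:y+90,x:x+120],(600,450),interpolation=cv2.INTER_CUBIC)
cv2.imwrite('pics/c7.png',cv2.resize(np.vstack([c(im,300,160),c(im2,270,240)]),(400,600))[:,:,::-1])
```

```text
[512.3 -51.   98.1] [180.   -0.1  97.7] 19.362058547386805
```

View pics/c7.png

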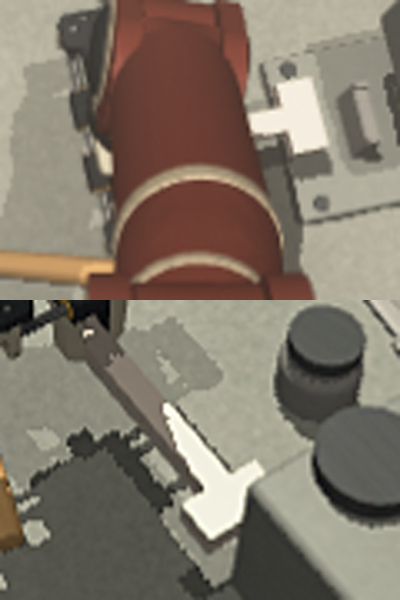

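The top view shows the head just in front of the front rest, and the side view shows the head's -x end near crop px (184-212, 505-540). I'll get exact corners by mask.

Run:
```python
from h import *
for n,(x,y,w,h) in(('top',(370,175,35,40)),('side',(315,370,40,45))):
    im=cv2.imread(f'pics/{n}5.png');y=min(y,330) if n=='side' else y
    m=np.zeros(im.shape[:2],'uint8');h=min(h+45,420-y)if n=='side' else h
    sub=im[y:y+h,x:x+w].min(2)>195;m[y:y+h,x:x+w]=sub
    k,l,st,ce=cv2.connectedComponentsWithStats(m);i=1+st[1:,4].argmax()
    cs=cv2.findContours((l==i).astype('uint8'),0,1)[0][0];print(n,st[i],cv2.approxPolyDP(cs,1.3,True)[:,0].tolist())
```

```text
top [375 183  23  23 287] [[391, 183], [383, 185], [385, 191], [383, 193], [375, 194], [377, 199], [386, 198], [388, 205], [397, 203], [394, 188]]Traceback (most recent call last):
  File "<stdin>", line 6, in <module>
ValueError: attempt to get argmax of an empty sequence
```

Run:
```python
from h import *
im=cv2.imread('pics/side5.png');m=np.zeros(im.shape[:2],'uint8');m[265:318,310:352]=im[265:318,310:352].min(2)>185
k,l,st,ce=cv2.connectedComponentsWithStats(m);i=1+st[1:,4].argmax()
cs=cv2.findContours((l==i).astype('uint8'),0,1)[0][0];print(st[i],cv2.approxPolyDP(cs,1.3,True)[:,0].tolist())
print(tri((397.5,203.7),(333.8,312)),tri((388,205.5),(325.2,301.5)))
for z in(100,110,118):
  q=np.array([onz('top',p,z) for p in((391.7,182.6),(382.7,184.6),(388,205.7),(397.6,203.7),(375,197))]);print(z,q[:,:2].tolist())
  s=[onz('side',p,z)[:2] for p in((333.8,312),(325.2,301.5))];print(np.array(s))
```

```text
[319 271  30  41 430] [[319, 271], [323, 284], [331, 295], [331, 297], [325, 302], [333, 311], [341, 306], [343, 296], [348, 290], [346, 288], [338, 292]]
(array([ 509.3, -232.3,  108.7]), np.float64(2.740737517177062)) (array([ 504.8, -204. ,  111.7]), np.float64(1.4007908595941008))
100 [[570.8437735215457, -225.08548760527867], [566.7413241753206, -198.76300790955418], [505.70546080299584, -206.7831366631696], [509.5098399856922, -234.5901015202847], [532.7724852561785, -172.9614157857576]]
[[ 513.8 -228.4]
 [ 509.7 -198.3]]
110 [[568.4744372771884, -222.3730875117746], [564.4052894172692, -196.26427960652154], [503.8648824897965, -204.21930525091602], [507.6383797601125, -231.80054806218737], [530.7121913369839, -170.67213098690212]]
[[ 510.2 -233. ]
 [ 506.1 -203.3]]
118 [[566.5789682817024, -220.20316743697128], [562.536461610828, -194.2652969640954], [502.3924198392371, -202.16824012111312], [506.1412115796487, -229.5689052957096], [529.0639562016281, -168.84070314781775]]
[[ 507.3 -236.7]
 [ 503.3 -207.2]]
```

Head underside is about 90 mm, sagging around 2°, and the direction matches the press. I'll raise it 5 mm and push in.

{"fn": "arm_command", "kwargs": {
  "moves": [
    {"hand": 0.01, "dp": [0, 0, -0.005], "spin": 0},
    {"hand": 0.01, "dp": [-0.01, -0.001, -0.005], "spin": 0},
    {"hand": 0.01, "dp": [-0.025, -0.001, -0.005], "spin": 0},
    {"hand": 0.01, "dp": [-0.04, -0.001, -0.005], "spin": 0},
    {"hand": 0.01, "dp": [-0.055, -0.001, -0.005], "spin": 0},
    {"hand": 0.01, "dp": [-0.07, -0.001, -0.005], "spin": 0},
    {"hand": 0.01, "dp": [-0.08, -0.001, -0.005], "spin": 0},
    {"hand": 0.01, "dp": [-0.08, -0.001, -0.005], "spin": 0}
  ]
}}

```text
clock: 13.55
tool_pos: [521.5, -133.6, 103.1]
orientation: [-180.0, 0.0, 97.4]
ft_force: [-0.6, 0.7, -1.2]
gripper_width: 19.8
grip_force: 59.9
```

{"fn": "arm_command", "kwargs": {
  "moves": [
    {"hand": 0.01, "dp": [-0.01, 0, 0], "spin": 0},
    {"hand": 0.01, "dp": [-0.025, 0, 0], "spin": 0},
    {"hand": 0.01, "dp": [-0.04, -0.001, 0], "spin": 0},
    {"hand": 0.01, "dp": [-0.055, -0.001, 0], "spin": 0},
    {"hand": 0.01, "dp": [-0.07, -0.001, 0], "spin": 0},
    {"hand": 0.01, "dp": [-0.08, -0.001, 0], "spin": 0},
    {"hand": 0.01, "dp": [-0.082, -0.001, 0], "spin": 0},
    {"hand": 0.01, "dp": [-0.082, -0.001, 0], "spin": 0}
  ]
}}

```text
clock: 14.55
tool_pos: [531.2, -213.4, 103.1]
orientation: [-180.0, -0.0, 97.5]
ft_force: [-0.4, 0.3, -2.2]
gripper_width: 19.8
grip_force: 59.9
```

Run:
```python
from h import *
im=snap('top','top6');im2=snap('side','side6');s=ctrl.state();print(s['tool_pos'],s['orientation'],s['ft_force'],s['wrist_torque'])
c=lambda a,x,y:cv2.resize(a[y:y+75,x:x+100],(400,300),interpolation=cv2.INTER_CUBIC)
cv2.imwrite('pics/c8.png',np.hstack([c(im,340,160),c(im2,290,310)])[:,:,::-1])
```

```text
[ 531.3 -212.9  103.1] [-180.    -0.    97.6] [ 0.9  0.3 -2.4] [0.1 0.1 0. ]
```

View pics/c8.png

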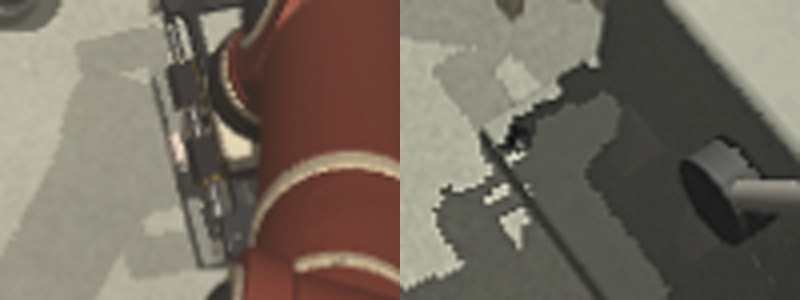

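The view is mostly blocked and forces are near zero. I'll lower in two steps while watching the force.

{"fn": "arm_command", "kwargs": {
  "moves": [
    {"hand": 0.01, "dp": [0, 0, 0.004], "spin": 0},
    {"hand": 0.01, "dp": [0, 0, 0.008], "spin": 0},
    {"hand": 0.01, "dp": [0, 0, 0.012], "spin": 0},
    {"hand": 0.01, "dp": [0, 0, 0.015], "spin": 0},
    {"hand": 0.01, "dp": [0, 0, 0.017], "spin": 0},
    {"hand": 0.01, "dp": [0, 0, 0.018], "spin": 0},
    {"hand": 0.01, "dp": [0, 0, 0.018], "spin": 0},
    {"hand": 0.01, "dp": [0, 0, 0.018], "spin": 0}
  ]
}}

```text
clock: 15.65
tool_pos: [531.3, -213.9, 85.3]
orientation: [180.0, 0.0, 97.5]
ft_force: [-0.4, -0.8, -1.3]
gripper_width: 19.6
grip_force: 59.9
```

{"fn": "arm_command", "kwargs": {
  "moves": [
    {"hand": 0.01, "dp": [0, 0, 0.001], "spin": 0},
    {"hand": 0.01, "dp": [0, 0, 0.002], "spin": 0},
    {"hand": 0.01, "dp": [0, 0, 0.003], "spin": 0},
    {"hand": 0.01, "dp": [0, 0, 0.004], "spin": 0},
    {"hand": 0.01, "dp": [0, 0, 0.005], "spin": 0},
    {"hand": 0.01, "dp": [0, 0, 0.006], "spin": 0},
    {"hand": 0.01, "dp": [0, 0, 0.006], "spin": 0},
    {"hand": 0.01, "dp": [0, 0, 0.006], "spin": 0}
  ]
}}

```text
clock: 16.65
tool_pos: [531.3, -213.9, 79.2]
orientation: [-180.0, 0.0, 97.5]
ft_force: [-0.5, 0.3, -1.8]
gripper_width: 19.9
grip_force: 59.9
```

{"fn": "arm_command", "kwargs": {
  "moves": [
    {"hand": 0.01, "dp": [0, 0, 0.001], "spin": 0},
    {"hand": 0.01, "dp": [0, 0, 0.001], "spin": 0},
    {"hand": 0.01, "dp": [0, 0, 0.002], "spin": 0},
    {"hand": 0.01, "dp": [0, 0, 0.002], "spin": 0},
    {"hand": 0.01, "dp": [0, 0, 0.002], "spin": 0},
    {"hand": 0.01, "dp": [0, 0, 0.002], "spin": 0},
    {"hand": 0.01, "dp": [0, 0, 0.002], "spin": 0},
    {"hand": 0.01, "dp": [0, 0, 0.002], "spin": 0}
  ]
}}

```text
clock: 17.65
tool_pos: [531.3, -213.8, 77.2]
orientation: [180.0, 0.0, 97.5]
ft_force: [0.3, 1.4, 0.3]
gripper_width: 19.7
grip_force: 59.9
```

Run:
```python
from h import *
for _ in range(3):
  ctrl.camera('side');s=ctrl.state();print(s['tool_pos'],s['ft_force'],s['wrist_torque'])
```

```text
[ 531.3 -213.8   77.2] [-0.4  1.2  0.4] [0.1 0.1 0. ]
[ 531.3 -213.8   77.2] [-0.4 -0.4  0. ] [ 0.1  0.1 -0. ]
[ 531.3 -213.8   77.2] [-0.5  0.3  0.1] [ 0.1  0.1 -0.1]
```

Fz went from about -1.9 to 0, so the rests carry the bar. One more millimetre, then release.

{"fn": "arm_command", "kwargs": {
  "moves": [
    {"hand": 0.01, "dp": [0, 0, 0.001], "spin": 0},
    {"hand": 0.01, "dp": [0, 0, 0.001], "spin": 0},
    {"hand": 0.01, "dp": [0, 0, 0.001], "spin": 0},
    {"hand": 0.01, "dp": [0, 0, 0.001], "spin": 0},
    {"hand": 0.01, "dp": [0, 0, 0.001], "spin": 0},
    {"hand": 0.01, "dp": [0, 0, 0.001], "spin": 0},
    {"hand": 0.01, "dp": [0, 0, 0.001], "spin": 0},
    {"hand": 0.01, "dp": [0, 0, 0.001], "spin": 0}
  ]
}}

```text
clock: 18.8
tool_pos: [531.4, -213.8, 76.7]
orientation: [180.0, 0.0, 97.5]
ft_force: [-1.4, 1.7, 6.4]
gripper_width: 19.4
grip_force: 60.0
```

{"fn": "arm_command", "kwargs": {
  "grip_force": 5,
  "moves": [
    {"hand": 0.01, "dp": [0, 0, 0], "spin": 0},
    {"hand": 0.01, "dp": [0, 0, 0], "spin": 0},
    {"hand": 0.022, "dp": [0, 0, 0], "spin": 0},
    {"hand": 0.025, "dp": [0, 0, 0], "spin": 0},
    {"hand": 0.03, "dp": [0, 0, 0], "spin": 0},
    {"hand": 0.04, "dp": [0, 0, 0], "spin": 0},
    {"hand": 0.05, "dp": [0, 0, 0], "spin": 0},
    {"hand": 0.05, "dp": [0, 0, 0], "spin": 0}
  ]
}}

```text
clock: 19.8
tool_pos: [531.2, -213.9, 76.2]
orientation: [-180.0, 0.0, 97.5]
ft_force: [0.0, -0.5, 0.4]
gripper_width: 49.3
grip_force: 0.0
```

{"fn": "arm_command", "kwargs": {
  "moves": [
    {"hand": 0.05, "dp": [0.002, 0, -0.01], "spin": 0},
    {"hand": 0.05, "dp": [0.005, 0, -0.03], "spin": 0},
    {"hand": 0.05, "dp": [0.02, 0, -0.05], "spin": 0},
    {"hand": 0.05, "dp": [0.06, 0, -0.06], "spin": 0},
    {"hand": 0.05, "dp": [0.11, 0, -0.08], "spin": 0},
    {"hand": 0.05, "dp": [0.17, 0, -0.1], "spin": 0},
    {"hand": 0.05, "dp": [0.22, 0, -0.11], "spin": 0},
    {"hand": 0.05, "dp": [0.24, 0, -0.12], "spin": 0}
  ]
}}

```text
clock: 20.8
tool_pos: [498.8, 29.4, 197.5]
orientation: [180.0, -0.1, 97.9]
ft_force: [0.1, 0.0, -0.5]
gripper_width: 50.0
grip_force: 0.0
```

Run:
```python
from h import *
im=snap('top','top7');im2=snap('side','side7')
c=lambda a,x,y:cv2.resize(a[y:y+75,x:x+100],(400,300),interpolation=cv2.INTER_CUBIC)
cv2.imwrite('pics/c9.png',np.vstack([np.hstack([c(im,340,160),c(im2,290,310)]),np.hstack([cv2.resize(im,(400,300)),cv2.resize(im2,(400,300))])])[:,:,::-1])
```

```text
(no output)
```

View pics/c9.png

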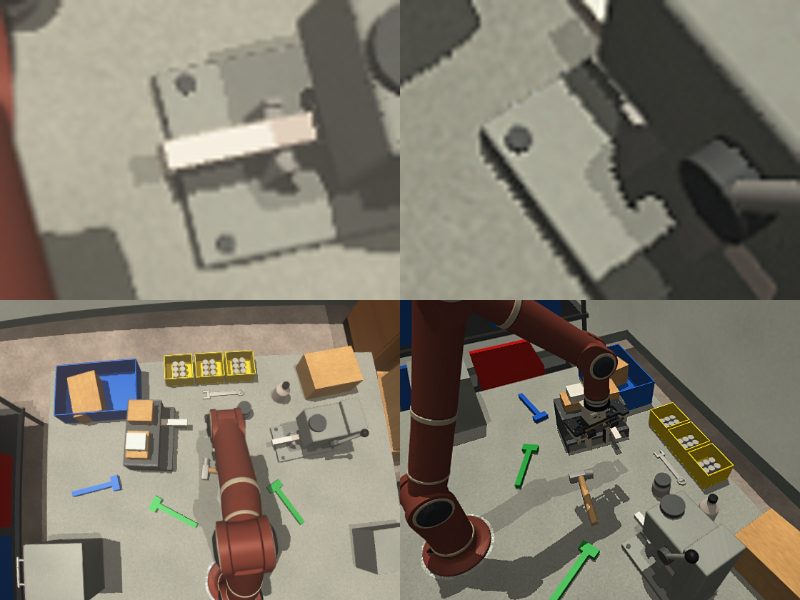

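The stem lies between the front rest's ears, tip at raw top px (381,199), and part of the head end shows in the side view at about raw (377,377). Check the numbers.

Run:
```python
from h import *
t=np.radians(7.5);x=np.array([np.sin(t),-np.cos(t)]);y=np.array([np.cos(t),np.sin(t)]);o=np.array([545,-308.5])
f=lambda p:((p[:2]-o)@x,(p[:2]-o)@y)
for c in((164,157),(305,126)): print(c,f(onz('top',(340+c[0]/4,160+c[1]/4),95)))
for h in(0,1):
  for X in(50,80): 
    for z in(75,95): P=o+X*x-30*y; q=proj('side',np.r_[P,z]); print('head',X,z,(q-[290,310])*4+[400,0])
P=o+x*-116
for z in(85,95,105): print('tip proj',z,(proj('top',np.r_[P,z])-[340,160])*4)
```

```text
(164, 157) (np.float64(-119.5808685957629), np.float64(-3.155194076955027))
(305, 126) (np.float64(-14.888558716143256), np.float64(-1.3032133025841364))
head 50 75 [719.7 245.4]
head 50 95 [725.3 228.3]
head 80 75 [760.2 296.7]
head 80 95 [766.6 280.1]
head 50 75 [719.7 245.4]
head 50 95 [725.3 228.3]
head 80 75 [760.2 296.7]
head 80 95 [766.6 280.1]
tip proj 85 [164.7 154.7]
tip proj 95 [167.8 151.7]
tip proj 105 [171.  148.6]
```

```bash
python3 -c "
from bench import ctrl
print(ctrl.hand_in())"
```

```text
the job is handed in; nothing more can be done
None
```

I handed the job in with the white T-bar lying across both press rests, its head behind the rear rest and its plain end out at the front, at about 21 s on the robot's clock. The final pictures show the stem between the front rest's ears and the head's visible end face where a level bar would put it. The rear rest was hidden, so its fit is inferred from the measured position.

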